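Seal the pop-button food storage boxes

TASK

The three blue food storage boxes have push-push buttons in their white lids: some stand popped up (unsealed), the rest are already locked down, and a push on a locked one pops it up again. Click down every button that is standing up, so that all three end up locked down on their own, with the boxes still upright where they stand.

Things in the scene. Friction and masses are not known exactly. Their poses are not given: they have to be found in the camera images.
- box_a_button_top (a point): Top centre of the white push button in the lid of one of three like boxes, z axis up. The boxes stand loose on the worktop (z = 0), 0.4 to 0.9 kg: blue body 92 x 92 mm, white lid 100 x 100 mm, lid top 116 mm up. Button: disc 49 mm across (flat part 44 mm), orange skirt below it. Heights above the worktop: locked 124 mm (thin orange line), popped up 136 mm (wide orange band), pushed to its stop 119 mm.
- box_b_button_top (a point): Top centre of the white push button in the lid of one of three like boxes, z axis up. Box and button as described at the first. Push-push latch: pushed straight down to its stop (top 119 mm above the worktop) and let go, it changes state: from up (136 mm) it stays locked down (124 mm), from locked it pops up.
- box_c_button_top (a point): Top centre of the white push button in the lid of one of three like boxes, z axis up. Box and button as described at the first. All buttons spring back with 2.5 N (up) to 5 N (near the stop, rigid beyond), plus 0.4 N when pushed at 30 mm/s. A push that ends higher than 120 mm above the worktop may not click; the stop is at 119 mm.
Mind the look-alikes: they are no part of the job. Leave any yellow look-alike of the part that bears box_c_button_top alone. Leave any turquoise look-alike of the part that bears box_a_button_top alone.

How it is judged:
At the end, for the whole second after the job is handed in: All three buttons are locked down by themselves (button top 121.5 to 128 mm above the worktop), the boxes are upright (within 0.1 rad) and no button top is more than 40 mm from where it was at the start (height (world z) of box_a_button_top between 0.1215 and 0.128 m and angle between each of box_a_button_top, box_b_button_top, box_c_button_top's own z axis and vertical below 0.1 rad and distance of each of box_a_button_top, box_b_button_top, box_c_button_top from where it was at the start of the episode below 0.04 m and height (world z) of box_b_button_top between 0.1215 and 0.128 m and height (world z) of box_c_button_top between 0.1215 and 0.128 m); the robot touches nothing.
It fails at once if a storage box is tipped over (angle between any of box_a_button_top, box_b_button_top, box_c_button_top's own z axis and vertical above 0.4 rad).
It also fails if it takes over 32 s, if anything falls off the work surface, if the arm or the gripper's body presses on something with over 40 N, if the wrist force passes 120 N, or if a joint passes its speed limit or range.

ROBOT

A 7-joint arm with a two-finger parallel gripper is mounted at the origin on a cart in front of the work surface, level with it; the furniture and walls round the work are solid. World frame = base frame: x ahead of the robot, y to its left, z up, the work surface at z = 0. Lengths are in m, angles in rad, forces in N, time in s.
With the tool pointing down it reaches from about 0.4 to 0.875 m from the base axis. Payload 6.5 kg.
Tool frame: the origin (TCP) lies between the finger pads; the fingertips stand 22 mm ahead of it and the grasp point (between the pads) lies 3 mm ahead of it; z points along the fingers, y is the line along which they close (so a half turn about z gives the same grasp; the last joint's range is limited). The gripper opens to 88 mm and grips with 3 to 60 N. Pads are 18 mm wide; open, the fingers measure 123 mm over their backs; the gripper's body (75 mm by 187 mm) begins 45 mm behind the grasp point.
Start: joints at [-1.193, 0.536, -0.004, 1.538, 0.003, 1.067, -0.071], TCP at [0.279, 0.587, 0.261] pointing down, gripper open.
Joint ranges: [-2.7, 2.7], [-0.37, 2.16], [-1.27, 1.26], [0.24, 2.4], [-1.31, 4.45], [0.19, 1.91], [-2.76, 2.76]. Speed limits (rad/s): [2.39, 2.39, 3.14, 3.14, 3.14, 3.14, 3.14].

INTERFACE

Orientations are given as a unit quaternion [w, x, y, z].
In Python, from station import robot gives the robot as it stands. The module is installed in compiled form; this text tells all that it offers.
- The arm moves only by the tool apply_moves, never from a script. Its argument "commands" is a list of rows, each a list of 3 entries, a list of its own where there are three numbers: the shift along the tool's x, y, z each as a share of 30 mm, from -1 to 1, then the turn, a rotation vector about the tool's x, y, z each as a share of 6 degrees, from -1 to 1, then the closure in counts, from 0 (fully open) to 255 (shut). In form: [[[x, y, z], [ax, ay, az], hand], ...]. A call has 1 to 5 rows; each row shifts and turns the commanded pose from where the row before left it, along the tool's axes as they then stand; what a row does not reach is not made up. A row lasts 1/12 s, in which the tool goes at most 41.7 mm and 7.16 degrees, less where a joint would pass 70% of its speed; a pose out of reach is approached as far as the arm can. A call with a number of a shift or a turn outside -1 to 1 is refused whole. A call with a gripper value outside its range is refused whole. The fingers move at their own pace and stop on an object; the grip force is fixed at half the most. Time passes only in rows, so rows that do not move let the fingers close. It gives the time, the measured TCP pose, the force, the opening and the grip force at its end, in the units of the state.
- robot.get_obs(): the state, without advancing time (a new reading comes with each control period).
- robot.grab_frame(name): name is "scene" or "top"; returns the picture (420x560x3 uint8, red, green, blue); there is no depth.
- robot.get_calibration(name): a dict with "fovy" (degrees; the focal length in pixels is half the picture's height over the tangent of half this angle, whatever the lens; pixels are square), "cx", "cy" (the principal point, pixels), "R" (3x3) and "t" (3): a world point X has camera coordinates R X + t. Camera axes: x right, y down, z forward; pixel columns grow to the right and rows downward; lengths in m; the calibration is good to about 2 mm. A picture is of the moment at which its call begins. get_calibration takes no time and is no camera call.
- robot.finish_job(): hands the job in; it is judged then, once.
The state is a dict: "time": time; "q": joint angles; "joint_velocities": joint speeds; "joint_torque": joint torques, N m; "ee_pos": TCP position; "tcp_rot": TCP orientation; "ft_force": force on the tool from outside, world axes, zero at the start; "torque": the same for the moment, N m; "width": opening from 0.0 (shut) to 1.0 (fully open); "finger_force": force on a finger pad.
Only numpy, scipy, OpenCV 4.12 (cv2) and the standard library are available. Lean on these libraries where they do the work, as an engineer would, in place of code of your own. Each camera call takes 0.05 s, during which the arm holds its last target. There are 200 camera calls.

## Working session

There is one attempt and no reset: what is moved stays moved. The work goes in short steps, Python scripts to look and compute and a tool call to move; the robot and the scene stay as the last step left them, time stands still between calls to the robot, and variables do not carry over. Pictures are saved under pics/ and viewed, at most 10 in all, crops included, and the job is handed in when it is done.

Besides the shell and the picture viewer there is one more tool, called after "Emit:" as name(argument=value, ...) on one line, values as JSON. apply_moves: Moves the arm, as the interface text tells. Shift numbers are shares of 30 mm and turn numbers shares of 6 degrees, none past 1 either way. Its arguments: {"type":"object","properties":{"commands":{"type":"array"}},"required":["commands"]}

```bash
mkdir -p pics; python3 - <<'E'
from station import robot
import cv2, numpy as np
for n in("scene","top"):
    cv2.imwrite(f"pics/{n}0.png",robot.grab_frame(n)[:,:,::-1]); c=robot.get_calibration(n); print(n,c)
o=robot.get_obs(); print({k:np.round(v,3) for k,v in o.items()})
E
```

```text
scene {'fovy': 50.07348989041985, 'cx': 282.74381751507474, 'cy': 210.91101649312327, 'R': array([[ 0.77865379, -0.62735525, -0.01112096],
       [-0.27026281, -0.31934088, -0.90828378],
       [ 0.56626521,  0.71024418, -0.41820678]]), 't': array([-0.38081759,  0.25191232,  0.96552589])}
top {'fovy': 55.19053414217801, 'cx': 282.1796442463776, 'cy': 206.94107426201623, 'R': array([[ 1.35666608e-02, -9.99905925e-01,  2.02140852e-03],
       [-9.89176834e-01, -1.37164159e-02, -1.46085763e-01],
       [ 1.46099746e-01, -1.76344902e-05, -9.89269864e-01]]), 't': array([0.01292375, 0.52994183, 1.10995627])}
{'time': np.float64(0.1), 'q': array([-1.193,  0.537, -0.004,  1.539,  0.003,  1.067, -0.071]), 'joint_velocities': array([ 0.002, -0.004,  0.001, -0.002,  0.001, -0.001,  0.   ]), 'joint_torque': array([ 2.0000e-03, -5.7208e+01,  9.9400e-01, -2.5223e+01, -5.6000e-02,
        1.3000e-02,  0.0000e+00]), 'ee_pos': array([0.279, 0.587, 0.26 ]), 'tcp_rot': array([-0.   ,  0.22 ,  0.975, -0.001]), 'ft_force': array([-0.218, -0.339,  0.323]), 'torque': array([-0.021, -0.045,  0.003]), 'finger_force': np.float64(0.0), 'width': np.float64(1.0)}
```

View pics/scene0.png

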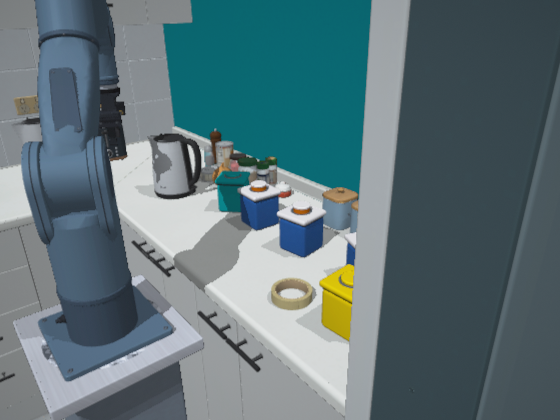

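View pics/top0.png

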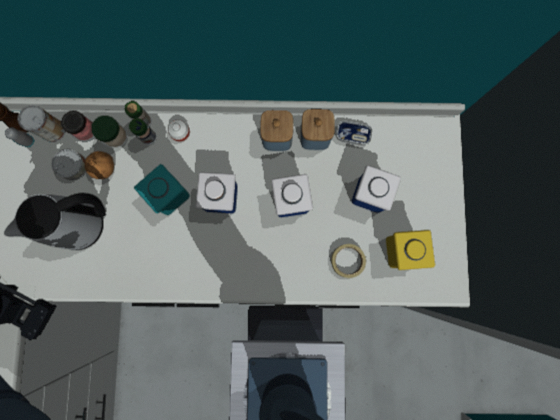

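The scene view shows two blue boxes with orange bands at about (259,187) and (302,209). The third is hidden behind the pillar at about (355,240). The top view shows white lids at (216,190), (292,192) and (379,187), so I'll enlarge these.

```bash
python3 - <<'E'
import cv2, numpy as np
s=cv2.imread("pics/scene0.png");t=cv2.imread("pics/top0.png")
r=lambda im,x,y,w:cv2.resize(im[y-w:y+w,x-w:x+w],(260,260),interpolation=cv2.INTER_CUBIC)
a=np.hstack([r(s,259,195,26),r(s,302,215,26),r(s,352,245,26)])
b=np.hstack([r(t,216,190,26),r(t,292,192,26),r(t,379,187,26)])
cv2.imwrite("pics/crop1.png",np.vstack([a,b]))
E
```

```text
(no output)
```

View pics/crop1.png

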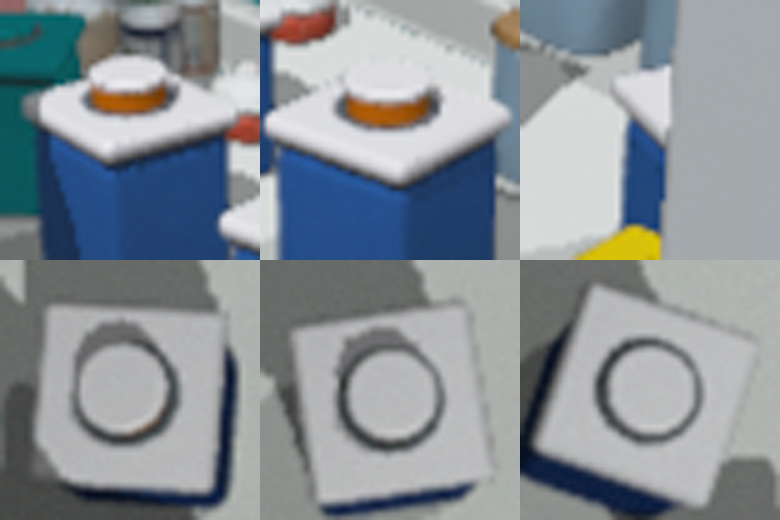

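The crop shows buttons A and B popped up: wide orange bands in the scene view and broad shadows in the top view. C's button sits centred in its ring with no shadow, so it is locked. Next I'll triangulate A and B.

```bash
cat > h.py <<'E'
from station import robot
import numpy as np, cv2
from scipy.spatial.transform import Rotation as Ro
def P(n):
    c=robot.get_calibration(n); f=210/np.tan(np.radians(c["fovy"]/2))
    K=np.array([[f,0,c["cx"]],[0,f,c["cy"]],[0,0,1]]); return K,c["R"],c["t"]
def tri(s,t):
    M=[]
    for n in("scene","top"):
        K,R,T=P(n); M.append(K@np.c_[R,T])
    X=cv2.triangulatePoints(M[0],M[1],np.array(s,float).reshape(2,1),np.array(t,float).reshape(2,1)); return (X[:3]/X[3]).ravel()
def plane(n,p,z):
    K,R,T=P(n); d=R.T@np.linalg.solve(K,[*p,1]); o=-R.T@T; return o+d*(z-o[2])/d[2]
def delta(g):
    o=robot.get_obs(); w,x,y,z=o["tcp_rot"]; R=Ro.from_quat([x,y,z,w]).as_matrix()
    return R.T@(np.array(g)-o["ee_pos"])/0.03
E
python3 - <<'E'
from h import *
t=cv2.imread("pics/top0.png"); g=cv2.cvtColor(t,cv2.COLOR_BGR2GRAY)
for n,s,p in(("A",(258.6,184.4),(214.4,189.6)),("B",(301.8,205.4),(292.2,193.6)),("C",None,(379,187))):
    x,y=map(int,p); c=g[y-26:y+26,x-26:x+26]
    h=cv2.HoughCircles(cv2.resize(c,None,fx=5,fy=5,interpolation=cv2.INTER_CUBIC),cv2.HOUGH_GRADIENT,1,200,param1=80,param2=20,minRadius=38,maxRadius=62)
    q=h[0,0,:2]/5+[x-26,y-26]-.4
    print(n,"hough",q,h[0,0,2]/5,"plane136",plane("top",q,.136 if s else .124).round(4), "tri",tri(s,q).round(4) if s else "")
    if s: print(" tri eye",tri(s,p).round(4)); print(delta([*plane("top",p,.136)[:2],.19]).round(3))
for k,p in (("kettle",(40,215)),("handle",(100,205))): print(k,plane("top",p,.2))
E
```

```text
A hough [214.70000038 190.49999962] 10.38 plane136 [0.5566 0.1983 0.136 ] tri [0.5575 0.1994 0.1302]
 tri eye [0.5593 0.2009 0.1294]
[-13.977  -7.652   2.344]
B hough [291.49999962 192.89999924] 10.88 plane136 [ 0.553  -0.0038  0.136 ] tri [ 0.5541 -0.004   0.1303]
 tri eye [ 0.5522 -0.0059  0.1315]
[-16.672 -13.929   2.354]
C hough [378.1        186.49999962] 10.440001 plane136 [ 0.5758 -0.2348  0.124 ] tri 
kettle [0.47781001 0.6117334  0.2       ]
handle [0.50453951 0.46721968 0.2       ]
```

Emit:
apply_moves(commands=[[[-0.43, -0.9, -0.2], [0, 0, 0], 255], [[-0.43, -0.9, -0.2], [0, 0, 0], 255], [[-0.43, -0.9, -0.2], [0, 0, 0], 255], [[-0.43, -0.9, -0.2], [0, 0, 0], 255], [[-0.43, -0.9, -0.2], [0, 0, 0], 255]])

```text
time: 0.52
ee_pos: [0.2791, 0.4357, 0.2905]
tcp_rot: [-0.0, 0.22, 0.975, -0.0]
ft_force: [-0.3, -0.0, 0.4]
width: 0.647
finger_force: 0.0
```

Emit:
apply_moves(commands=[[[-0.91, -0.24, 0], [0, 0, 0], 255], [[-0.91, -0.24, 0], [0, 0, 0], 255], [[-0.91, -0.24, 0], [0, 0, 0], 255], [[-0.91, -0.24, 0], [0, 0, 0], 255], [[-0.91, -0.24, 0], [0, 0, 0], 255]])

```text
time: 0.93
ee_pos: [0.3879, 0.3451, 0.2906]
tcp_rot: [-0.0, 0.22, 0.975, -0.0]
ft_force: [0.2, -0.1, -0.2]
width: 0.268
finger_force: 0.0
```

Emit:
apply_moves(commands=[[[-0.91, -0.24, 0], [0, 0, 0], 255], [[-0.91, -0.24, 0], [0, 0, 0], 255], [[-0.91, -0.24, 0], [0, 0, 0], 255], [[-0.91, -0.24, 0], [0, 0, 0], 255], [[-0.91, -0.24, 0], [0, 0, 0], 255]])

```text
time: 1.35
ee_pos: [0.4957, 0.254, 0.2904]
tcp_rot: [-0.0, 0.22, 0.975, -0.0]
ft_force: [0.2, -0.3, 0.2]
width: 0.003
finger_force: 0.0
```

```bash
python3 - <<'E'
from h import *
print(robot.get_obs()["ee_pos"],robot.get_obs()["width"],delta([.5575,.199,.19]).round(3))
E
```

```text
[0.49569417 0.2540308  0.29042899] 0.0026062538006420533 [-2.649 -0.771  3.347]
```

Fingers are shut. I'll go above A, to TCP z 0.19 (tips at 0.168), and take a look.

Emit:
apply_moves(commands=[[[-0.88, -0.26, 0.35], [0, 0, 0], 255], [[-0.88, -0.26, 0.5], [0, 0, 0], 255], [[-0.89, -0.25, 0.8], [0, 0, 0], 255], [[0, 0, 0.85], [0, 0, 0], 255], [[0, 0, 0.85], [0, 0, 0], 255]])

```text
time: 1.77
ee_pos: [0.5582, 0.198, 0.189]
tcp_rot: [0.0, 0.222, 0.975, -0.0]
ft_force: [-1.0, 0.9, -0.3]
width: 0.01
finger_force: 0.0
```

```bash
python3 - <<'E'
from h import *
print(robot.get_obs()["ee_pos"],delta([.5575,.199,.14]).round(3))
s=robot.grab_frame("scene")[:,:,::-1];t=robot.grab_frame("top")[:,:,::-1]
r=lambda im,x,y,w:cv2.resize(im[y-w:y+w,x-w:x+w],(390,390),interpolation=cv2.INTER_CUBIC)
cv2.imwrite("pics/a1.png",np.hstack([r(s,259,185,39),r(t,216,190,39)]))
E
```

```text
[0.55816065 0.1979818  0.18901146] [0.036 0.022 1.634]
```

View pics/a1.png

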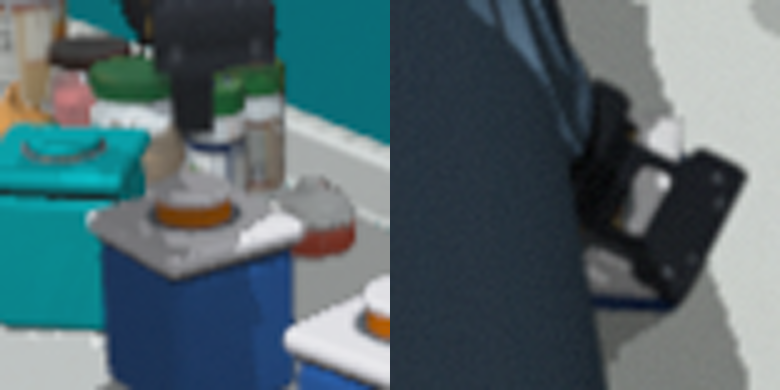

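The fingertips (crop (193,133)) hang straight above the button (193,190). Press down slowly.

Emit:
apply_moves(commands=[[[0, 0, 0.4], [0, 0, 0], 255], [[0, 0, 0.4], [0, 0, 0], 255], [[0, 0, 0.2], [0, 0, 0], 255], [[0, 0, 0.1], [0, 0, 0], 255], [[0, 0, 0.1], [0, 0, 0], 255]])

```text
time: 2.28
ee_pos: [0.5567, 0.2005, 0.1545]
tcp_rot: [-0.0, 0.22, 0.976, 0.0]
ft_force: [-1.7, 0.4, 2.8]
width: 0.005
finger_force: 1.5
```

Emit:
apply_moves(commands=[[[0, 0, 0.1], [0, 0, 0], 255], [[0, 0, 0.1], [0, 0, 0], 255], [[0, 0, 0.1], [0, 0, 0], 255], [[0, 0, 0.08], [0, 0, 0], 255], [[0, 0, 0], [0, 0, 0], 255]])

```text
time: 2.7
ee_pos: [0.5568, 0.2005, 0.1426]
tcp_rot: [-0.0, 0.22, 0.976, 0.0]
ft_force: [-3.1, 1.3, 3.9]
width: 0.003
finger_force: 1.7
```

Emit:
apply_moves(commands=[[[0, 0, 0.05], [0, 0, 0], 255], [[0, 0, 0], [0, 0, 0], 255]])

```text
time: 2.87
ee_pos: [0.557, 0.2005, 0.1418]
tcp_rot: [0.0, 0.22, 0.975, 0.0]
ft_force: [-5.0, 0.4, 5.8]
width: 0.005
finger_force: 3.2
```

Emit:
apply_moves(commands=[[[0, 0, 0.03], [0, 0, 0], 255], [[0, 0, 0], [0, 0, 0], 255]])

```text
time: 3.03
ee_pos: [0.557, 0.2005, 0.1417]
tcp_rot: [0.0, 0.22, 0.975, 0.0]
ft_force: [-6.5, -0.2, 13.6]
width: 0.01
finger_force: 7.1
```

A sharp force rise with no further travel means it is at its stop. Lift straight up.

Emit:
apply_moves(commands=[[[0, 0, -0.1], [0, 0, 0], 255], [[0, 0, -0.3], [0, 0, 0], 255], [[0, 0, -0.6], [0, 0, 0], 255], [[0, 0, -0.8], [0, 0, 0], 255], [[0, 0, 0], [0, 0, 0], 255]])

```text
time: 3.45
ee_pos: [0.5599, 0.2005, 0.1988]
tcp_rot: [0.003, 0.22, 0.975, 0.002]
ft_force: [0.8, -0.4, 0.8]
width: 0.004
finger_force: 0.0
```

```bash
python3 - <<'E'
from h import *
print(robot.get_obs()["ee_pos"],delta([.5535,-.004,.189]).round(3))
E
```

```text
[0.55992971 0.20049555 0.19883324] [-2.736 -6.248  0.31 ]
```

Emit:
apply_moves(commands=[[[-0.34, -0.78, 0], [0, 0, 0], 255], [[-0.34, -0.78, 0], [0, 0, 0], 255], [[-0.34, -0.78, 0], [0, 0, 0], 255], [[-0.34, -0.78, 0], [0, 0, 0], 255], [[-0.34, -0.78, 0], [0, 0, 0], 255]])

```text
time: 3.87
ee_pos: [0.5529, 0.071, 0.1944]
tcp_rot: [0.0, 0.22, 0.975, -0.0]
ft_force: [-0.2, 0.1, -0.5]
width: 0.002
finger_force: 0.0
```

Emit:
apply_moves(commands=[[[-0.34, -0.78, 0], [0, 0, 0], 255], [[-0.34, -0.78, 0], [0, 0, 0], 255], [[-0.34, -0.78, 0.2], [0, 0, 0], 255], [[0, 0, 0], [0, 0, 0], 255]])

```text
time: 4.2
ee_pos: [0.5496, -0.0109, 0.1878]
tcp_rot: [0.0, 0.224, 0.975, -0.002]
ft_force: [0.2, -1.2, 0.1]
width: 0.003
finger_force: 0.0
```

```bash
python3 - <<'E'
from h import *
print(robot.get_obs()["ee_pos"],delta([.5535,-.004,.141]).round(3))
s=robot.grab_frame("scene")[:,:,::-1];t=robot.grab_frame("top")[:,:,::-1]
r=lambda im,x,y,w:cv2.resize(im[y-w:y+w,x-w:x+w],(390,390),interpolation=cv2.INTER_CUBIC)
cv2.imwrite("pics/b1.png",np.hstack([r(s,280,200,39),r(t,230,190,39)]))
E
```

```text
[ 0.54962752 -0.01087914  0.18784955] [-0.014  0.268  1.561]
```

View pics/b1.png

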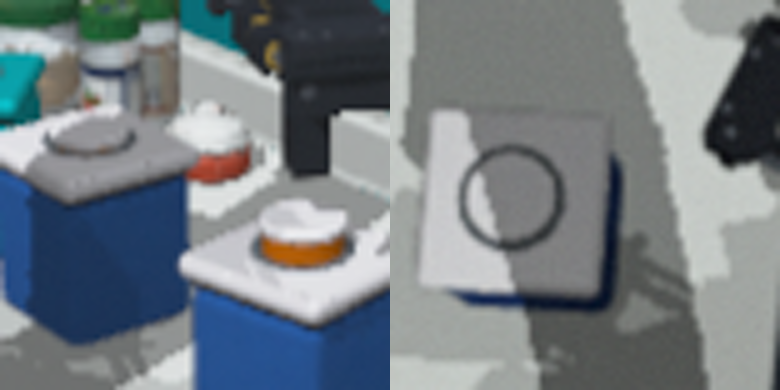

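Button A (crop (90,135)) is now locked. B (crop (303,225)) is still up, with the fingertips (305,165) above it. I'll correct about 8 mm in tool y and press.

Emit:
apply_moves(commands=[[[0, 0.25, 0.4], [0, 0, 0], 255], [[0, 0, 0.4], [0, 0, 0], 255], [[0, 0, 0.2], [0, 0, 0], 255], [[0, 0, 0.1], [0, 0, 0], 255], [[0, 0, 0.1], [0, 0, 0], 255]])

```text
time: 4.72
ee_pos: [0.5532, 0.0041, 0.1517]
tcp_rot: [-0.001, 0.219, 0.976, 0.0]
ft_force: [-0.2, 2.1, 3.4]
width: 0.004
finger_force: 1.7
```

Emit:
apply_moves(commands=[[[0, 0, 0.1], [0, 0, 0], 255], [[0, 0, 0.1], [0, 0, 0], 255], [[0, 0, 0.1], [0, 0, 0], 255], [[0, 0, 0.05], [0, 0, 0], 255], [[0, 0, 0], [0, 0, 0], 255]])

```text
time: 5.13
ee_pos: [0.5536, 0.003, 0.142]
tcp_rot: [0.0, 0.22, 0.975, 0.0]
ft_force: [-1.0, 3.0, 2.9]
width: 0.006
finger_force: 1.7
```

Emit:
apply_moves(commands=[[[0, 0, 0.06], [0, 0, 0], 255], [[0, 0, 0], [0, 0, 0], 255]])

```text
time: 5.3
ee_pos: [0.5537, 0.003, 0.1416]
tcp_rot: [0.0, 0.22, 0.975, 0.0]
ft_force: [-6.4, 3.0, 17.8]
width: 0.002
finger_force: 8.9
```

Emit:
apply_moves(commands=[[[0, 0, 0.03], [0, 0, 0], 255], [[0, 0, 0], [0, 0, 0], 255]])

```text
time: 5.47
ee_pos: [0.5538, 0.0029, 0.1415]
tcp_rot: [0.0, 0.22, 0.975, 0.001]
ft_force: [-8.9, 3.4, 25.7]
width: 0.006
finger_force: 13.0
```

Stop reached. Lift well up and back, clear of the boxes.

Emit:
apply_moves(commands=[[[0, 0, -0.15], [0, 0, 0], 255], [[0, 0, -0.3], [0, 0, 0], 255], [[0, 0, -0.7], [0, 0, 0], 255], [[0, 0, -0.9], [0, 0, 0], 255], [[0, 0, -0.9], [0, 0, 0], 255]])

```text
time: 5.88
ee_pos: [0.5528, 0.0017, 0.2283]
tcp_rot: [-0.001, 0.221, 0.975, -0.001]
ft_force: [0.4, -0.3, -0.3]
width: 0.006
finger_force: 0.0
```

Emit:
apply_moves(commands=[[[0.9, -0.4, -0.5], [0, 0, 0], 255], [[0.9, -0.4, -0.5], [0, 0, 0], 255], [[0.9, -0.4, 0], [0, 0, 0], 255], [[0.5, -0.2, 0], [0, 0, 0], 255], [[0, 0, 0], [0, 0, 0], 255]])

```text
time: 6.3
ee_pos: [0.4455, 0.0053, 0.2577]
tcp_rot: [-0.001, 0.22, 0.975, -0.0]
ft_force: [-0.5, 0.1, 0.3]
width: 0.006
finger_force: 0.0
```

```bash
python3 - <<'E'
from h import *
print(robot.get_obs()["ee_pos"],robot.get_obs()["ft_force"])
s=robot.grab_frame("scene")[:,:,::-1];t=robot.grab_frame("top")[:,:,::-1]
cv2.imwrite("pics/t2.png",t)
r=lambda im,x,y,w:cv2.resize(im[y-w:y+w,x-w:x+w],(260,260),interpolation=cv2.INTER_CUBIC)
cv2.imwrite("pics/f1.png",np.vstack([np.hstack([r(s,259,195,26),r(s,302,215,26),r(s,340,245,26)]),np.hstack([r(t,216,190,26),r(t,292,192,26),r(t,379,187,26)])]))
E
```

```text
[0.44547125 0.00525818 0.2577427 ] [-0.52861037  0.12027793  0.33879234]
```

View pics/f1.png

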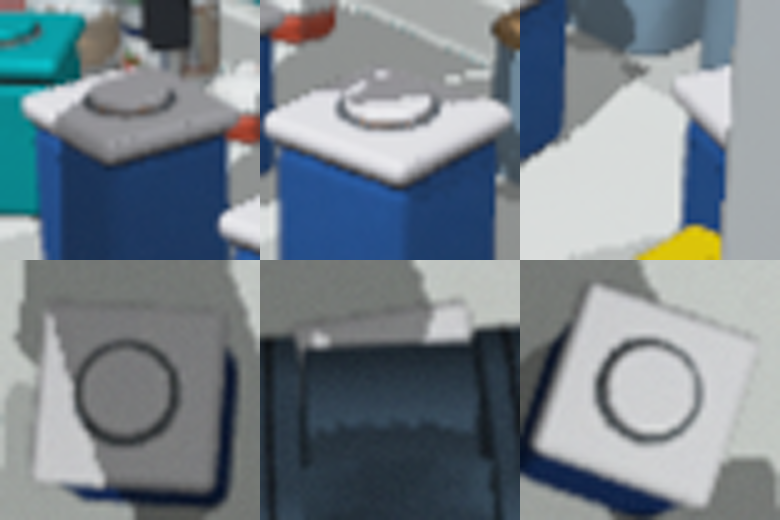

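A and B show only thin lines, so they are locked. C looks the same as the locked A from above. Nothing has moved and nothing is being touched, so I'll hand in.

```bash
python3 -c "
from station import robot
print(robot.finish_job())"
```

```text
the job is handed in; nothing more can be done
None
```

I pushed down the two popped-up buttons (left and middle boxes) and left the already locked right one alone; the last pictures show all three locked and the boxes unmoved. I handed the job in about 6 s into the 32 s allowed, and it returned no verdict.

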